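Set out the tall slate at the sandwich stall

ROBOT

A 6-joint arm with a two-finger parallel gripper is mounted at the origin on the work surface. World frame = base frame: x ahead of the robot, y to its left, z up, the work surface at z = 0. Lengths are in mm, angles in rad, forces in N, time in s.
With the tool pointing down it reaches from about 350 to 875 mm from the base axis. Payload 4.2 kg.
Tool frame: the origin (TCP) lies where the fingers leave the gripper's body, on its centre line; the fingertips stand ahead of it and the grasp point (between the pads) lies 54 mm ahead of it (arm.nose_length is the z of the fingertips in the tool frame, in mm); z points along the fingers, x is the direction in which the jaws open and shut, and the axes are right-handed (so a half turn about z gives the same grasp; the last joint's range is limited). The gripper opens to 85 mm and grips with 20 to 120 N. Pads are 22 mm wide; open, the fingers measure 114 mm over their backs; the gripper's body (76 mm by 85 mm) begins 54 mm behind the grasp point. The pads swing forward as they close: fully open they stand 13 mm farther back than shut.
Start: joints at [-1.065, 0.385, 0.008, 0, -1.194, -0.259], TCP at [152.706, -606.037, 303.912] pointing down, gripper open.
Joint ranges: [-3.14, 3.14], [-1.21, 2.06], [-1.07, 1.41], [-3.16, 2.05], [-2.99, -0.16], [-3.1, 3.1]. Speed limits (rad/s): [2.79, 2.79, 3.14, 3.14, 3.14, 3.14].

INTERFACE

Orientations are given as a unit quaternion [x, y, z, w].
In Python, from bench import arm, imaging, job_done gives the robot as it stands.
- The arm moves only by the shell command python3 -m crank 'ROWS' [OPENING]. ROWS is a JSON object of lists of equal length, an entry for each row: "delta_pos": the shift along the tool's x, y, z in m, a list of three; "twist": the turn about the tool's z in rad. In form: {"delta_pos": [[tx, ty, tz], ...], "twist": [twist, ...]}. A call has 1 to 8 rows; each row shifts and turns the commanded pose from where the row before left it, along the tool's axes as they then stand; what a row does not reach is not made up. A row lasts 1/12 s, in which the tool goes at most 41.7 mm and 7.16 degrees, less where a joint would pass 70% of its speed; a pose out of reach is approached as far as the arm can. A call is refused whole if a number of a shift passes 0.0417 or a number of a turn 0.125, either way. A call with a gripper value outside its range is refused whole. OPENING is the opening, from 0 (shut) to 1 (fully open), set as the call begins (- or left out, the last holds). The fingers move at their own pace and stop on an object; the grip force is fixed at half the most. Time passes only in rows, so rows that do not move let the fingers close. It gives the time, the measured TCP pose, the force and the opening at its end, in the units of the state.
- arm.read_state(): the state, without advancing time (a new reading comes with each control period).
- imaging.get_image(name): name is "side" or "top" or "wrist"; returns (picture, depth): 420x560x3 uint8, blue, green, red; 420x560 float32, mm along the optical axis (not along the pixel's ray), 0 where there is no reading.
- imaging.camera_model(name): a dict with "vfov" (degrees; the focal length in pixels is half the picture's height over the tangent of half this angle, whatever the lens; pixels are square), "cx", "cy" (the principal point, pixels), "T" (4x4, takes a point from camera to world coordinates); the wrist camera has in their place "hand_eye" (4x4, takes a point from camera to tool coordinates, whose origin is the TCP and whose axes are the tool frame's). Camera axes: x right, y up, looking along -z (the intrinsics and any distortion apply to the point x, -y, -z); pixel columns grow to the right and rows downward; lengths in mm; the calibration is good to about 2 mm. A picture is of the moment at which its call begins: read the wrist's pose just before it. camera_model takes no time and is no camera call.
- job_done(): hands the job in, once; it reports no verdict.
The state is a dict: "clock": time; "joints": joint angles; "joint_vel": joint speeds; "joint_efforts": joint torques, N m; "position": TCP position; "ee_rot": TCP orientation; "contact_force": force on the tool from outside, world axes, zero at the start; "wrist_torque": the same for the moment, N m; "gripper_width": finger opening in mm.
Only numpy, scipy, OpenCV 4.12 (cv2) and the standard library are available. Lean on these libraries where they do the work, as an engineer would, in place of code of your own. Each camera call takes 0.05 s, during which the arm holds its last target.

TASK

Draw the tall, narrow slate up out of the three framed slates leaning against the bread crate, and stand it upright in the slot of the empty wooden sign foot, about in the middle of the slot. Lower it all the way to the bottom of the slot before letting go. The other two slates must stay leaning against the crate: do not topple them, lift them out or drag them away.

Things in the scene. Friction and masses are not known exactly. Their poses are not given: they have to be found in the camera images.
- tall_slate: Tall narrow wood-framed slate: panel 12 mm thick (its x), 110 wide (y), 220 tall (z), 0.2 to 0.4 kg. Origin: centre of its bottom edge; z runs up the panel; x is its normal, away from crate and robot. Starts leaning about 10 degrees, top towards the robot, as rear, middle or front of three touching parallel slates. Its top 100 mm stand clear above them: pinch it there across x, firmly (it can swing).
- foot: Empty wooden sign foot, fixed: 110 mm (x) by 150 (y), 82 high, with a slot along its whole y, open at the top and both ends. Slot floor 10 mm above the table; slot 22 mm wide up to 60 mm height, then flaring to 50 mm at the top. Origin: on the table under the slot's middle; z up. The slate's width goes along y, either face forward. Leave the other foot, which holds a small slate.
- wide_slate: Wide low framed slate of the same leaning stack, loose, stays there: 12 mm thick (x), 200 wide (y), 115 tall (z), 0.3 kg. Origin: centre of its bottom edge; z up the panel. The stack leans on the rim of a fixed crate of loaves, 100 mm high, 150 x 240 mm, on its robot side. A slate settles back 12 mm when one behind it is drawn.
- square_slate: Small square framed slate of the same leaning stack, loose, stays there: 12 mm thick (x), 120 wide (y), 120 tall (z), 0.2 kg. Origin: centre of its bottom edge; z runs up the panel.
Things that resemble listed ones, but are neither listed nor needed, are in the scene too. Leave any turquoise look-alike of the tall_slate alone.

How it is judged (in metres and radians):
On the way:
1. the tall slate is lowered to the bottom of the foot's slot while the gripper still holds it (z of tall_slate in the frame of foot between 0.004 and 0.024 m and x of tall_slate in the frame of foot between -0.015 and 0.015 m and y of tall_slate in the frame of foot between -0.035 and 0.035 m and contact force between the fingers and tall_slate above 1 N), for 0.1 s.
At the end, for the whole second after the job is handed in: Tall slate at rest on the foot's slot floor (underside 4 to 20 mm above the table, within 15 mm of the slot's centre line, 35 mm of its middle), upright to 15 degrees, along the slot to 10; the other two at rest within 50 mm of their start, tilted under 34 degrees (z of tall_slate in the frame of foot between 0.004 and 0.02 m and x of tall_slate in the frame of foot between -0.015 and 0.015 m and y of tall_slate in the frame of foot between -0.035 and 0.035 m and angle between tall_slate's own z axis and vertical below 0.26 rad and angle between the y axis of tall_slate and the y axis of foot, either way round below 0.18 rad and linear speed of each of tall_slate, wide_slate, square_slate below 0.02 m/s and angle between each of wide_slate, square_slate's own z axis and vertical below 0.6 rad and distance of each of wide_slate, square_slate from where it was at the start of the episode below 0.05 m); the robot touches nothing.
It fails at once if the wide slate is toppled or pulled more than 70 mm from its place (angle between wide_slate's own z axis and vertical above 0.8 rad or distance of wide_slate from where it was at the start of the episode above 0.07 m).
It fails at once if the square slate is toppled or pulled more than 70 mm from its place (angle between square_slate's own z axis and vertical above 0.8 rad or distance of square_slate from where it was at the start of the episode above 0.07 m).
It also fails if it takes over 42 s, if anything falls off the work surface, if the arm or the gripper's body presses on something with over 40 N, if the wrist force passes 120 N, or if a joint passes its speed limit or range.

## Working session

There is one attempt and no reset: what is moved stays moved. The work goes in short steps, Python scripts to look and compute and a shell command to move; the robot and the scene stay as the last step left them, time stands still between calls to the robot, and variables do not carry over. Pictures are saved under pics/ and viewed, and the job is handed in when it is done.

```bash
ls; mkdir -p pics; cat > h.py <<'E'
import numpy as np, cv2
from bench import arm, imaging
from scipy.spatial.transform import Rotation as R
def shot(n,tag):
    s=arm.read_state(); p,d=imaging.get_image(n); cv2.imwrite(f'pics/{tag}.png',p); np.savez(f'pics/{tag}.npz',p=p,d=d,pos=s['position'],q=s['ee_rot']); return p,d,s
def K(n):
    m=imaging.camera_model(n); f=210/np.tan(np.radians(m['vfov'])/2); return m,f
E
python3 - <<'E'
from h import *
for n in ['side','top','wrist']:
    shot(n,n+'0'); m=imaging.camera_model(n); print(n,{k:(np.round(v,3).tolist() if k!='lens' else v) if not isinstance(v,(str,dict)) else v for k,v in m.items()})
s=arm.read_state(); print(s, arm.nose_length)
E
```

```text
pics
side {'vfov': 43.686, 'cx': 283.307, 'cy': 204.037, 'T': [[-0.82, 0.425, -0.384, 98.838], [-0.572, -0.603, 0.556, 559.205], [0.005, 0.675, 0.737, 831.279], [0.0, 0.0, 0.0, 1.0]]}
top {'vfov': 57.584, 'cx': 274.689, 'cy': 207.111, 'T': [[0.023, 0.994, -0.111, 426.262], [-1.0, 0.022, -0.006, 1.12], [-0.003, 0.111, 0.994, 766.7], [0.0, 0.0, 0.0, 1.0]]}
wrist {'vfov': 69.72, 'cx': 280.87, 'cy': 208.452, 'hand_eye': [[1.0, 0.0, -0.001, -0.771], [-0.0, -0.949, -0.315, -81.051], [-0.001, 0.315, -0.949, -70.152], [0.0, 0.0, 0.0, 1.0]]}
{'clock': 0.15, 'joints': array([-1.06538600e+00,  3.85370374e-01,  6.96681393e-03, -3.43000731e-04,
       -1.19400655e+00, -2.58610659e-01]), 'joint_vel': array([-7.57756935e-06, -3.53360156e-03,  4.14288255e-03,  1.57803650e-03,
       -2.12017140e-03,  4.14117456e-04]), 'joint_efforts': array([ 6.93902211e-05, -3.92677295e+01,  1.88581198e+01,  4.18862611e+00,
       -3.40296494e-03, -8.21928296e-06]), 'position': array([ 152.64133392, -605.75376526,  303.09048116]), 'ee_rot': array([ 6.14743957e-01,  7.88726309e-01,  4.63357709e-04, -6.79550426e-04]), 'contact_force': array([-0.13997274,  0.2839547 , -0.00040265]), 'wrist_torque': array([ 0.00682865, -0.02388338,  0.01343758]), 'gripper_width': 85.50379011445361} 72.6
```

View pics/side0.png

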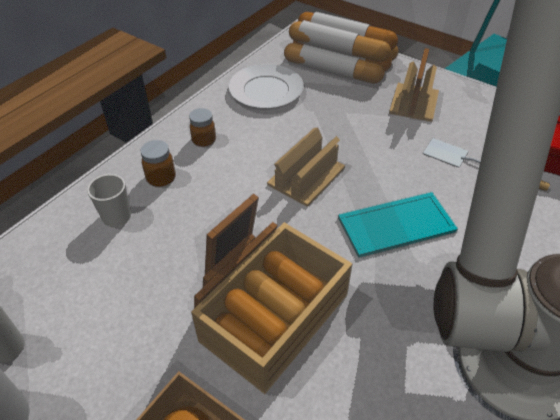

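View pics/top0.png

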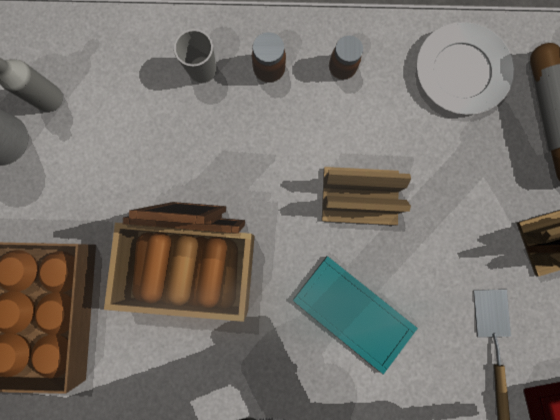

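```bash
python3 - <<'E'
from h import *
a=cv2.imread('pics/side0.png')[180:330,170:370]; b=cv2.imread('pics/top0.png')[190:330,90:270]
a=cv2.resize(a,(760,570),interpolation=2); b=cv2.resize(b,(760,590),interpolation=2)
cv2.imwrite('pics/ca.png',np.clip(a*1.5,0,255)); cv2.imwrite('pics/cb.png',np.clip(b*1.8,0,255))
for n in ['top','side']:
    z=np.load(f'pics/{n}0.npz');d=z['d'];m,f=K(n)
    v,u=np.mgrid[0:420,0:560]
    P=np.stack([(u-m['cx'])/f*d,-(v-m['cy'])/f*d,-d],-1)@m['T'][:3,:3].T+m['T'][:3,3]
    np.save(f'pics/{n}P.npy',P)
    print(n,m.keys(),P[100,150],P[300,470])
    pts=dict(top=[(160,218),(150,210),(200,218),(215,207),(235,228),(225,222),(365,176),(365,204),(365,190),(326,180),(400,230),(240,232)],side=[(235,235),(225,265),(205,285),(300,150),(320,165),(310,165)])[n]
    for q in pts: print(q,P[q[1],q[0]].round(0))
E
```

```text
top dict_keys(['vfov', 'cx', 'cy', 'T']) [7.30253873e+02 2.70700723e+02 5.71937472e-01] [ 336.23309012 -383.86040796   -4.44911851]
(160, 218) [468. 170. 216.]
(150, 210) [483. 199. 176.]
(200, 218) [469. 112. 216.]
(215, 207) [507. 123.  22.]
(235, 228) [426.   1. 767.]
(225, 222) [476.  98.  48.]
(365, 176) [ 563. -158.   82.]
(365, 204) [ 512. -158.   80.]
(365, 190) [ 548. -173.   14.]
(326, 180) [560. -91.  52.]
(400, 230) [ 471. -247.   -2.]
(240, 232) [460.  74.  -1.]
side dict_keys(['vfov', 'cx', 'cy', 'T']) [1862.84937359 -822.32346524 -744.08110889] [108.73751003  93.01897247 214.30495067]
(235, 235) [476. 153. 156.]
(225, 265) [471. 190. 117.]
(205, 285) [483. 231.  98.]
(300, 150) [ 556. -165.   71.]
(320, 165) [ 504. -166.   54.]
(310, 165) [ 509. -132.   78.][ WARN:0@0.479] global loadsave.cpp:1063 imwrite_ Unsupported depth image for selected encoder is fallbacked to CV_8U.
```

View pics/ca.png

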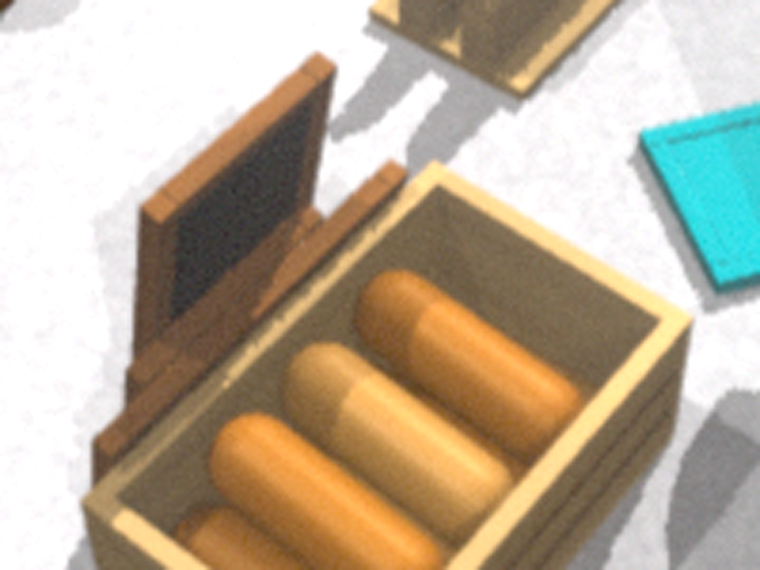

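View pics/cb.png

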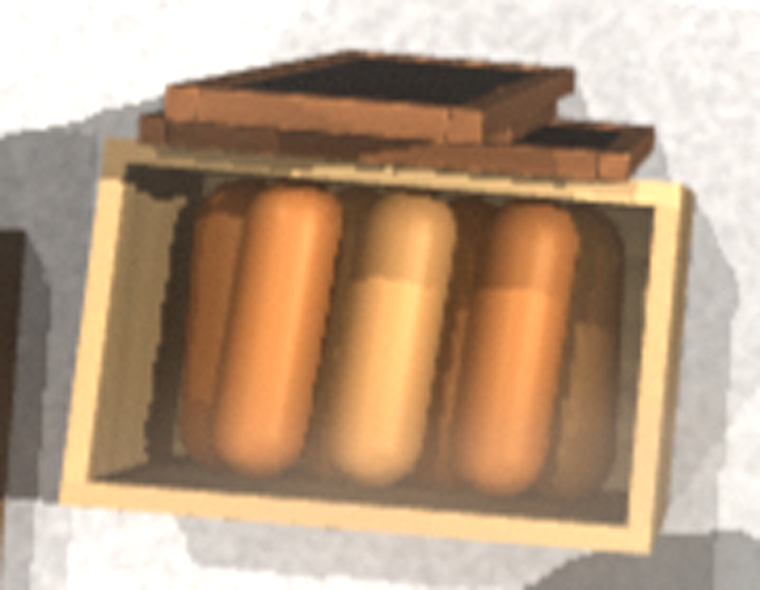

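The candidates for the tall slate are:
- The brown-framed slate standing highest in the stack: side (232,235), top (180,213), top edge z≈216. It is outermost from the crate, with the wide and square slates between. The enlarged crops confirm that this one fits.
- The turquoise slate lying flat at side (397,223). It is the look-alike.
- The small slate in the other foot, at side (420,80).

The empty foot is at top (365,195).

```bash
python3 - <<'E'
from h import *
PT=np.load('pics/topP.npy');PS=np.load('pics/sideP.npy')
def box(P,x,y,z): return P[(P[...,0]>x[0])&(P[...,0]<x[1])&(P[...,1]>y[0])&(P[...,1]<y[1])&(P[...,2]>z[0])&(P[...,2]<z[1])]
for n,P in (('top',PT),('side',PS)):
    Q=box(P,(430,540),(60,260),(209,225)); print(n,len(Q))
    if len(Q)>10:
        print(Q.min(0).round(),Q.max(0).round(),Q.mean(0).round(1))
        r=cv2.minAreaRect(Q[:,:2].astype(np.float32)); print(r)
        l=cv2.fitLine(Q[:,:2].astype(np.float32),cv2.DIST_L2,0,.01,.01).ravel();print('line deg from y',np.degrees(np.arctan2(-l[0]*np.sign(l[1]),abs(l[1]))))
# panel plane from side (robot-facing face), and front from top
for n,P in (('side',PS),('top',PT)):
    Q=box(P,(440,540),(100,220),(135,200)); 
    c=Q.mean(0); u,s,v=np.linalg.svd(Q-c,full_matrices=False); print(n,len(Q),c.round(1),v[2].round(3),s[2]/len(Q)**.5, Q.min(0).round(),Q.max(0).round())
# foot: top crests
for n,P in (('top',PT),('side',PS)):
    for xr in ((440,535),(535,620)):
        Q=box(P,xr,(-270,-60),(76,90)); 
        if len(Q)>10: print('foot',n,len(Q),Q.mean(0).round(1),cv2.minAreaRect(Q[:,:2].astype(np.float32)))
    Q=box(P,(440,640),(-270,-60),(6,95)); print(n,cv2.minAreaRect(Q[:,:2].astype(np.float32)),len(Q))
    Q=box(P,(440,640),(-270,-60),(6,20)); print(n,'low',Q.mean(0).round(1),len(Q),cv2.minAreaRect(Q[:,:2].astype(np.float32)))
E
```

```text
top 673
[461. 106. 209.] [479. 215. 220.] [469.8 160.5 216.7]
((470.1210632324219, 160.48611450195312), (109.65343475341797, 13.312479019165039), 86.66707611083984)
line deg from y -3.4344282
side 530
[460. 105. 209.] [479. 215. 219.] [468.8 163.2 215.4]
((469.40850830078125, 159.91268920898438), (110.5573959350586, 13.242676734924316), 87.16270446777344)
line deg from y -3.381057
side 973 [474.7 165.9 168.4] [ 0.981 -0.077  0.181] 1.881880803311848 [463. 105. 135.] [493. 215. 200.]
top 305 [482.  154.6 165.8] [-0.979  0.085 -0.184] 2.0748590520535877 [465. 105. 136.] [492. 214. 199.]
foot top 502 [ 510.  -163.5   78.8] ((509.5721740722656, -164.017822265625), (150.14898681640625, 14.219430923461914), 88.38432312011719)
foot top 489 [ 564.6 -164.9   78.8] ((564.9387817382812, -165.97988891601562), (150.20664978027344, 14.808584213256836), 87.90135955810547)
top ((537.693359375, -164.99560546875), (150.5871124267578, 110.23701477050781), 88.2830581665039) 4389
top low [ 523.6 -162.3    9.7] 1724 ((537.697265625, -164.86758422851562), (150.24716186523438, 110.23701477050781), 88.2830581665039)
foot side 226 [ 509.2 -162.4   78.6] ((508.4060363769531, -165.2908935546875), (150.07569885253906, 13.128551483154297), 88.4804916381836)
foot side 208 [ 563.3 -166.2   78.6] ((564.092529296875, -167.6968994140625), (149.97659301757812, 13.644477844238281), 88.84797668457031)
side ((536.8766479492188, -166.47816467285156), (155.53460693359375, 111.2000961303711), 88.2001953125) 3223
side low [ 509.8 -147.7   10.2] 818 ((536.907958984375, -166.46124267578125), (155.456787109375, 111.20501708984375), 88.23707580566406)
```

```bash
python3 -m crank '{"delta_pos": [[0,0,-0.005],[0,0,-0.005],[0,0,-0.005],[0,0,-0.005],[0,0,-0.005],[0,0,-0.005],[0,0,-0.005],[0,0,-0.005]], "twist": [-0.12,-0.12,-0.12,-0.12,-0.12,-0.12,-0.12,-0.12]}' 1
python3 -m crank '{"delta_pos": [[0,0,0],[0,0,0],[0,0,0],[0,0,0]], "twist": [-0.12,-0.12,-0.065,0]}'
cat > where.py <<'E'
from h import *
import sys
s=arm.read_state(); r=R.from_quat(s['ee_rot']); X=r.apply([1,0,0]); print('clock',s['clock'],'pos',s['position'].round(1),'yaw',np.degrees(np.arctan2(X[1],X[0])).round(2),'down',r.apply([0,0,1]).round(3),'F',s['contact_force'].round(1),'w',round(s['gripper_width'],1))
if len(sys.argv)>3: print('tool delta mm',r.inv().apply(np.array([float(a) for a in sys.argv[1:4]])-s['position']).round(1))
E
python3 where.py 503 158 340
```

```text
clock: 0.82
position: [152.7, -605.9, 343.7]
ee_rot: [0.178, 0.984, 0.0, -0.0]
contact_force: [-0.0, 0.3, -0.4]
gripper_width: 85.5
clock: 1.15
position: [152.7, -605.9, 343.5]
ee_rot: [0.029, 1.0, 0.0, -0.0]
contact_force: [0.5, 0.3, 0.2]
gripper_width: 85.1
clock 1.15 pos [ 152.7 -605.9  343.5] yaw 176.67 down [-0.     0.001 -1.   ] F [0.5 0.3 0.2] w 85.1
tool delta mm [-305.4  782.9    4.1]
```

```bash
python3 -m crank '{"delta_pos": [[-0.0127,0.0326,0],[-0.0127,0.0326,0],[-0.0127,0.0326,0],[-0.0127,0.0326,0],[-0.0127,0.0326,0],[-0.0127,0.0326,0],[-0.0127,0.0326,0],[-0.0127,0.0326,0]], "twist": [0,0,0,0,0,0,0,0]}' | head -2
python3 -m crank '{"delta_pos": [[-0.0127,0.0326,0],[-0.0127,0.0326,0],[-0.0127,0.0326,0],[-0.0127,0.0326,0],[-0.0127,0.0326,0],[-0.0127,0.0326,0],[-0.0127,0.0326,0],[-0.0127,0.0326,0]], "twist": [0,0,0,0,0,0,0,0]}' | head -2
python3 -m crank '{"delta_pos": [[-0.0127,0.0326,0],[-0.0127,0.0326,0],[-0.0127,0.0326,0],[-0.0127,0.0326,0],[-0.0127,0.0326,0],[-0.0127,0.0326,0],[-0.0127,0.0326,0],[0,0,0]], "twist": [0,0,0,0,0,0,0,0]}' | head -2
python3 where.py 503 158 340
```

```text
clock: 1.82
position: [269.6, -350.1, 343.8]
clock: 2.48
position: [386.4, -95.6, 344.1]
clock: 3.15
position: [490.7, 129.6, 343.1]
clock 3.15 pos [490.7 129.6 343.1] yaw 176.73 down [ 0.001  0.    -1.   ] F [-0.2  0.1 -0.5] w 85.6
tool delta mm [-10.7  29.    3.1]
```

```bash
python3 -m crank '{"delta_pos": [[-0.0107,0.029,0],[0,0,0]], "twist": [0,0]}' | head -2
python3 - <<'E'
from h import *
p,d,s=shot('wrist','w1'); m,f=K('wrist')
v,u=np.mgrid[0:420,0:560]
P=np.stack([(u-m['cx'])/f*d,-(v-m['cy'])/f*d,-d],-1)@m['hand_eye'][:3,:3].T+m['hand_eye'][:3,3]
P=P@R.from_quat(s['ee_rot']).as_matrix().T+s['position']; P[d<=0]=0
Q=P[(P[...,0]>440)&(P[...,0]<500)&(P[...,1]>80)&(P[...,1]<230)&(P[...,2]>207)&(P[...,2]<225)]
print(len(Q)); 
if len(Q): print(Q.mean(0),cv2.minAreaRect(Q[:,:2].astype(np.float32)))
E
python3 where.py 503 160 236
```

```text
clock: 3.32
position: [502.4, 156.5, 343.2]
3007
[472.70743252 153.33536446 216.64893901] ((472.4604797363281, 158.6090850830078), (110.18834686279297, 13.87940788269043), 86.83050537109375)
clock 3.3667 pos [501.4 155.  343.1] yaw 176.64 down [-0.001 -0.001 -1.   ] F [ 0.6  0.1 -0.1] w 85.1
tool delta mm [ -1.4   5.1 107.1]
```

View pics/w1.png

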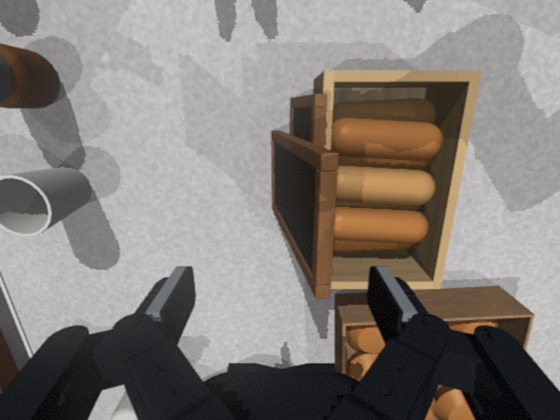

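```bash
python3 -m crank '{"delta_pos": [[0.003,0.004,0.0],[0,0,0.0214],[0,0,0.0214],[0,0,0.0214],[0,0,0.0214],[0,0,0.0214],[0,0,0],[0,0,0]], "twist": [0,0,0,0,0,0,0,0]}'
python3 - <<'E'
from h import *
shot('side','s2')
a=cv2.imread('pics/s2.png')[150:330,150:390]; cv2.imwrite('pics/s2c.png',cv2.resize(a,(760,570),interpolation=2))
E
python3 where.py 499 160 236
```

```text
clock: 4.03
position: [497.6, 156.9, 236.7]
ee_rot: [0.03, 1.0, -0.001, -0.001]
contact_force: [0.3, 0.2, 1.1]
gripper_width: 85.6
clock 4.0833 pos [498.4 157.4 238. ] yaw 176.59 down [ 0.001  0.    -1.   ] F [-0.3  0.1 -0.2] w 85.3
tool delta mm [-0.5  2.7  2. ]
```

View pics/s2c.png

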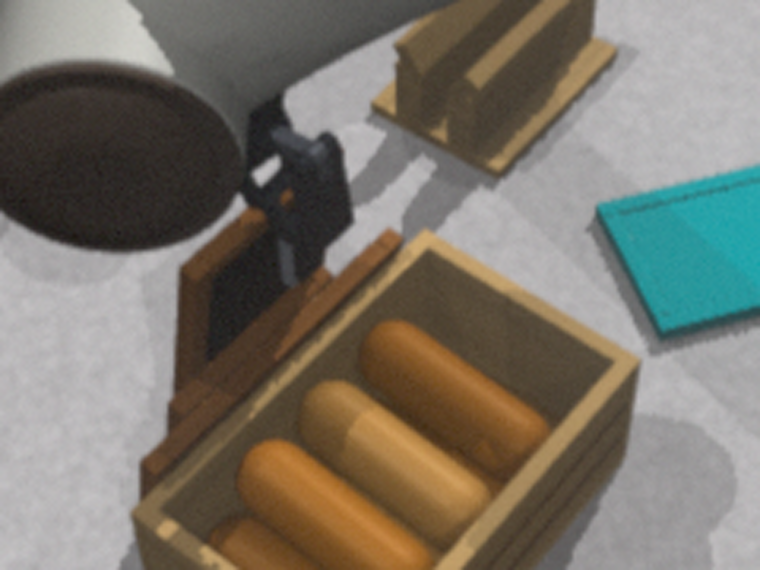

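```bash
python3 -m crank '{"delta_pos": [[0,0.002,0],[0,0,0],[0,0,0],[0,0,0]], "twist": [0,0,0,0]}' 0
python3 -m crank '{"delta_pos": [[0,0,0],[0,0,0],[0,0,0],[0,0,0],[0,0,0],[0,0,0]], "twist": [0,0,0,0,0,0]}'
python3 - <<'E'
from h import *
shot('side','s3')
a=cv2.imread('pics/s3.png')[150:330,150:390]; cv2.imwrite('pics/s3c.png',cv2.resize(a,(760,570),interpolation=2))
E
python3 where.py
```

```text
clock: 4.42
position: [498.5, 159.9, 237.8]
ee_rot: [0.029, 1.0, 0.001, 0.001]
contact_force: [-0.5, 0.5, 0.3]
gripper_width: 38.7
clock: 4.92
position: [499.1, 160.2, 237.7]
ee_rot: [0.029, 1.0, 0.001, 0.001]
contact_force: [2.1, 1.2, 3.6]
gripper_width: 11.2
clock 4.9667 pos [499.1 160.2 237.7] yaw 176.65 down [ 0.003  0.001 -1.   ] F [1.5 1.4 4.1] w 11.3
```

View pics/s3c.png

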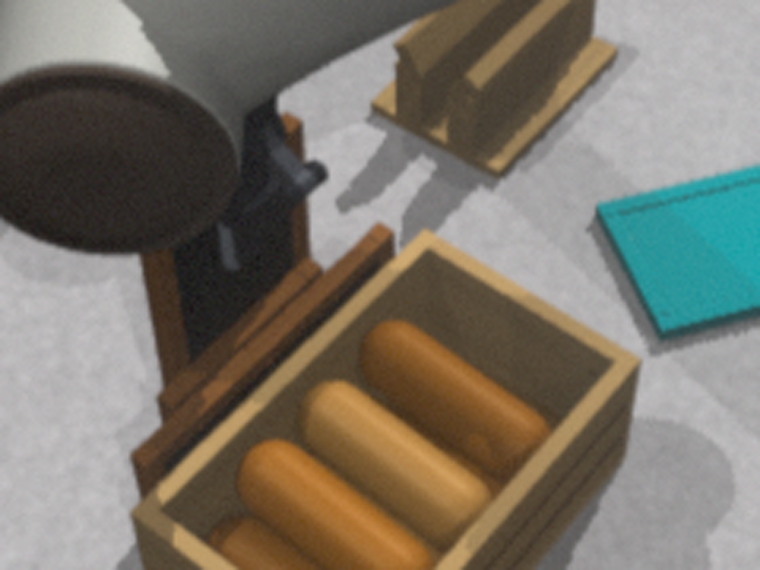

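```bash
python3 -m crank '{"delta_pos": [[-0.004,0,-0.001],[-0.005,0,-0.002],[-0.005,0,-0.004],[-0.004,0,-0.008],[0,0,-0.01],[0,0,-0.01],[0,0,0],[0,0,0]], "twist": [0,0,0,0,0,0,0,0]}'
python3 - <<'E'
from h import *
shot('side','s4');shot('top','t4')
a=cv2.imread('pics/s4.png')[150:330,150:390]; cv2.imwrite('pics/s4c.png',cv2.resize(a,(760,570),interpolation=2))
E
python3 where.py
```

```text
clock: 5.63
position: [516.3, 158.8, 272.9]
ee_rot: [0.03, 1.0, 0.001, 0.001]
contact_force: [0.3, 0.4, -2.6]
gripper_width: 11.7
clock 5.7333 pos [515.7 158.5 271.8] yaw 176.61 down [-0.001  0.    -1.   ] F [-1.   0.7 -2.7] w 11.1
```

View pics/s4c.png

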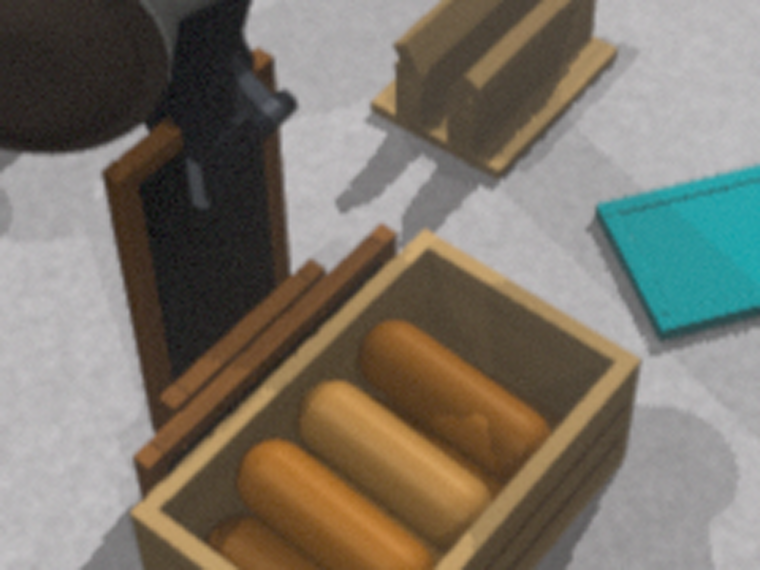

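View pics/t4.png

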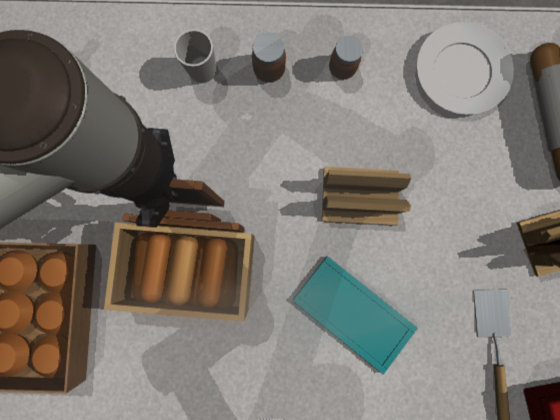

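```bash
python3 -m crank '{"delta_pos": [[0,0,-0.015],[0,0,-0.02],[0,0,-0.02],[0,0,-0.015],[0,0,0]], "twist": [0,0,0,0,-0.029]}' |head -2
python3 where.py 537.3 -165.5 340
```

```text
clock: 6.15
position: [517.2, 159.0, 345.3]
clock 6.15 pos [517.2 159.  345.3] yaw 178.34 down [ 0.006  0.002 -1.   ] F [-0.2  0.6 -1.3] w 11.3
tool delta mm [ -29.5 -323.8    4.7]
```

```bash
python3 -m crank '{"delta_pos": [[-0.0037,-0.015,0],[-0.0037,-0.025,0],[-0.0037,-0.025,0],[-0.0037,-0.025,0],[-0.0037,-0.025,0],[-0.0037,-0.025,0],[-0.0037,-0.025,0],[-0.0036,-0.025,0]], "twist": [0,0,0,0,0,0,0,0]}' |head -2
python3 -m crank '{"delta_pos": [[0,-0.025,0],[0,-0.025,0],[0,-0.025,0],[0,-0.025,0],[0,-0.02,0],[0,-0.014,0],[0,0,0],[0,0,0]], "twist": [0,0,0,0,0,0,0,0]}' |head -2
python3 - <<'E'
from h import *
shot('side','s5');shot('top','t5')
for t,n in (('side','s5'),('top','t5')):
    z=np.load(f'pics/{n}.npz');d=z['d'];m,f=K(t)
    v,u=np.mgrid[0:420,0:560]
    P=np.stack([(u-m['cx'])/f*d,-(v-m['cy'])/f*d,-d],-1)@m['T'][:3,:3].T+m['T'][:3,3]
    np.save(f'pics/{n}P.npy',P)
a=cv2.imread('pics/s5.png')[40:220,220:460]; cv2.imwrite('pics/s5c.png',cv2.resize(a,(760,570),interpolation=2))
E
python3 where.py 537.3 -165.5 340
```

```text
clock: 6.82
position: [539.5, -33.3, 341.3]
clock: 7.48
position: [535.6, -166.5, 341.1]
clock 7.5833 pos [ 535.8 -165.5  341.5] yaw 178.3 down [-0.001  0.    -1.   ] F [ 0.3  0.1 -2.1] w 11.0
tool delta mm [-1.5  0.1  1.5]
```

View pics/s5c.png

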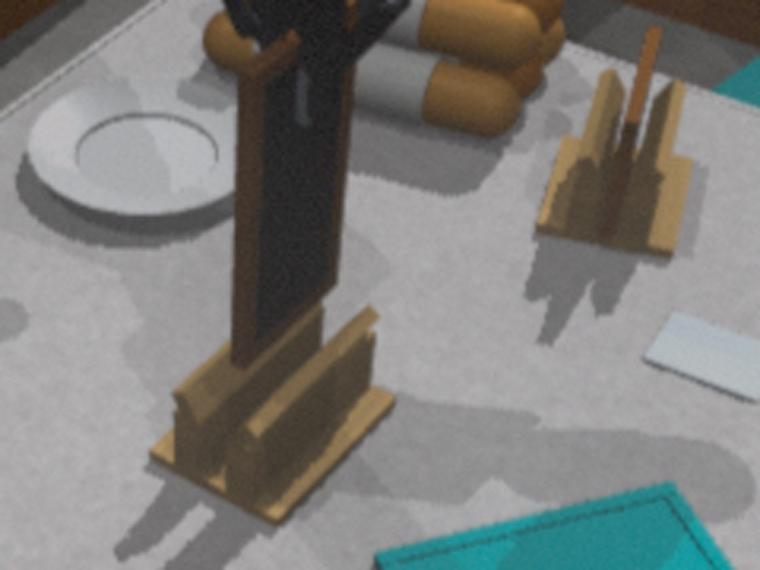

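View pics/t5.png

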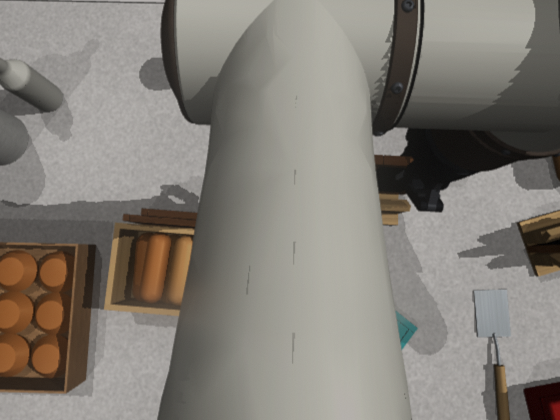

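```bash
python3 - <<'E'
from h import *
P=np.load('pics/s5P.npy')
M=(P[...,0]>490)&(P[...,0]<590)&(P[...,1]>-240)&(P[...,1]<-90)
for lo,hi in ((98,115),(115,140),(140,170),(170,220)):
    S=M&(P[...,2]>lo)&(P[...,2]<hi); Q=P[S]
    if len(Q): print(lo,len(Q),np.median(Q,0).round(1),Q.min(0).round(1),Q.max(0).round(1))
Q=P[M&(P[...,2]>105)&(P[...,2]<200)&(P[...,1]<-115)&(P[...,1]>-215)]
c=np.median(Q,0)
for i in range(4):
    A=np.c_[Q[:,1]-c[1],Q[:,2]-c[2],np.ones(len(Q))]; k,*_=np.linalg.lstsq(A,Q[:,0],rcond=None); r=Q[:,0]-A@k; Q=Q[abs(r)<3]
print('plane x=',k, c,'dx/dy deg',np.degrees(k[0]),'tilt deg',np.degrees(k[1]),'n',len(Q),'std',r.std())
print('face x at (y=-165,z=100):',k[2]+k[0]*(-165-c[1])+k[1]*(100-c[2]))
E
```

```text
98 166 [ 529.2 -160.3  109.8] [ 525.  -221.6  101.9] [ 540.5 -109.5  114.9]
115 309 [ 530.2 -158.4  127.5] [ 525.2 -222.   115.1] [ 542.2 -109.7  140. ]
140 395 [ 530.2 -159.7  154.8] [ 524.9 -222.6  140. ] [ 543.3 -110.5  170. ]
170 700 [ 530.1 -159.8  195.8] [ 525. -224.  170.] [ 541.9 -110.8  220. ]
plane x= [2.66938763e-02 4.44505818e-03 5.29898091e+02] [ 529.98817346 -165.01759393  153.38160294] dx/dy deg 1.5294464503091203 tilt deg 0.2546830731628875 n 970 std 1.1043755416658674
face x at (y=-165,z=100): 529.6612758535424
```

```bash
python3 -m crank '{"delta_pos": [[-0.001,0,0.005],[0,0,0.01],[0,0,0.012],[0,0,0.012],[0,0,0.012],[0,0,0.012],[0,0,0.012],[0,0,0]], "twist": [0,0,0,0,0,0,0,0]}'
python3 where.py 537 -166 247.7
python3 -c "
from h import *
shot('side','s6')
a=cv2.imread('pics/s6.png')[40:220,220:460]; cv2.imwrite('pics/s6c.png',cv2.resize(a,(760,570),interpolation=2))"
```

```text
clock: 8.25
position: [535.5, -165.2, 263.3]
ee_rot: [0.015, 1.0, 0.001, -0.003]
contact_force: [-0.4, 0.1, -2.5]
gripper_width: 11.3
clock 8.25 pos [ 535.5 -165.2  263.3] yaw 178.3 down [-0.007  0.001 -1.   ] F [-0.4  0.1 -2.5] w 11.3
tool delta mm [-1.6 -0.8 15.5]
```

View pics/s6c.png

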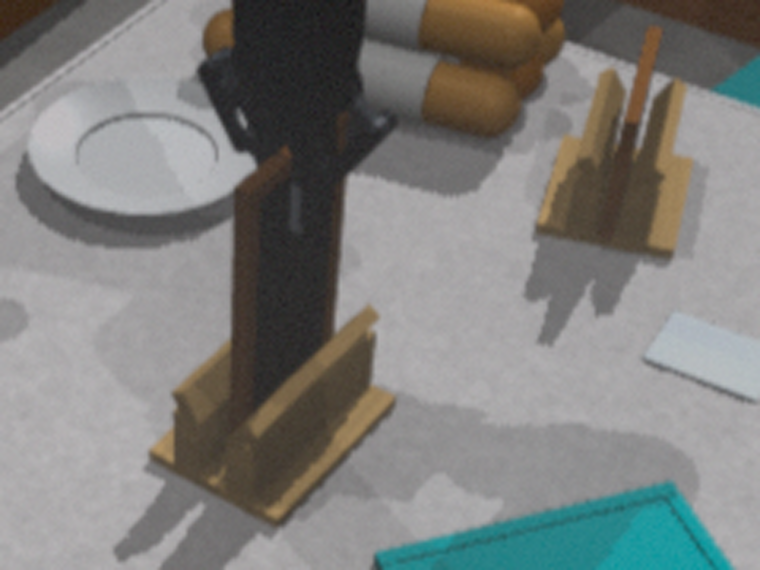

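The slate is in the slot with no contact force. I'll lower the rest slowly and watch the force.

```bash
python3 -m crank '{"delta_pos": [[-0.0005,0,0.004],[0,0,0.004],[0,0,0.003],[0,0,0],[0,0,0]], "twist": [0,0,0,0,0]}'
python3 where.py 537 -166 247.7
```

```text
clock: 8.72
position: [537.5, -166.1, 256.0]
ee_rot: [0.015, 1.0, -0.0, 0.0]
contact_force: [0.2, 0.8, -2.8]
gripper_width: 11.2
clock 8.7167 pos [ 537.5 -166.1  256. ] yaw 178.28 down [ 0. -0. -1.] F [ 0.2  0.8 -2.8] w 11.2
tool delta mm [0.5 0.1 8.3]
```

```bash
python3 -m crank '{"delta_pos": [[0,0,0.003],[0,0,0.002],[0,0,0],[0,0,0]], "twist": [0,0,0,0]}'|sed -n 2,4p
python3 -m crank '{"delta_pos": [[0,0,0.0015],[0,0,0.001],[0,0,0],[0,0,0]], "twist": [0,0,0,0]}'|sed -n 2,4p
python3 where.py
```

```text
position: [537.4, -166.2, 250.8]
ee_rot: [0.015, 1.0, -0.0, -0.0]
contact_force: [1.0, -0.0, -1.9]
position: [537.5, -166.1, 248.4]
ee_rot: [0.015, 1.0, 0.0, -0.0]
contact_force: [1.2, 0.1, -1.8]
clock 9.3833 pos [ 537.5 -166.1  248.4] yaw 178.28 down [-0.  0. -1.] F [ 1.2  0.1 -1.8] w 11.4
```

```bash
python3 -m crank '{"delta_pos": [[0,0,0.001],[0,0,0.0005],[0,0,0]], "twist": [0,0,0]}'|sed -n 2,4p
python3 -m crank '{"delta_pos": [[0,0,0.001],[0,0,0.0005],[0,0,0]], "twist": [0,0,0]}'|sed -n 2,4p
python3 where.py
```

```text
position: [537.8, -166.2, 247.7]
ee_rot: [0.015, 1.0, -0.0, 0.001]
contact_force: [0.3, 0.0, 1.8]
position: [538.0, -166.2, 247.7]
ee_rot: [0.015, 1.0, -0.001, 0.001]
contact_force: [-2.3, 1.8, 7.8]
clock 9.8833 pos [ 538.  -166.2  247.7] yaw 178.33 down [ 0.002 -0.001 -1.   ] F [-2.3  1.8  7.8] w 11.0
```

```bash
python3 -c "
from h import *
shot('side','s7')
a=cv2.imread('pics/s7.png')[40:220,220:460]; cv2.imwrite('pics/s7c.png',cv2.resize(a,(760,570),interpolation=2))"
```

```text
(no output)
```

View pics/s7c.png

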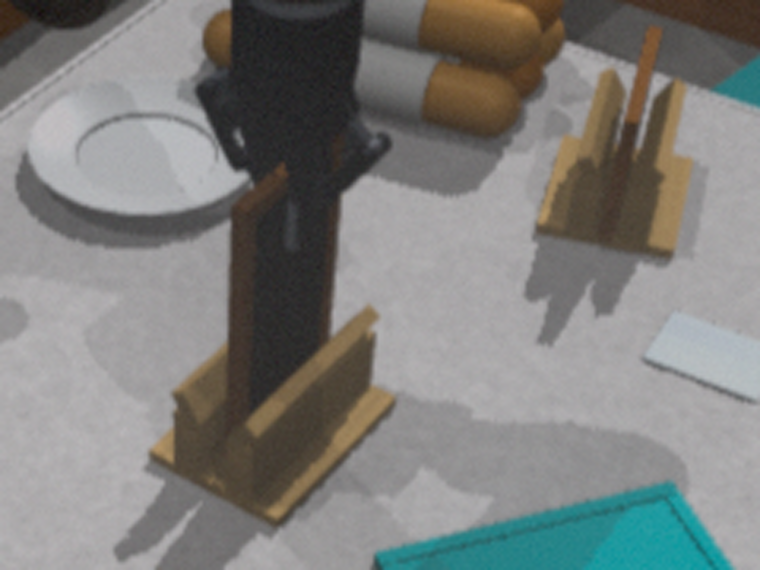

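The slate is seated in the slot: its bottom edge meets the floor near crop (235,440), the force has risen, and z has stopped dropping. I'll release it and retreat straight up.

```bash
python3 -m crank '{"delta_pos": [[0,0,0],[0,0,0],[0,0,0],[0,0,0],[0,0,0],[0,0,0],[0,0,0],[0,0,0]], "twist": [0,0,0,0,0,0,0,0]}' 1
python3 -m crank '{"delta_pos": [[0,0,-0.01],[0,0,-0.02],[0,0,-0.03],[0,0,-0.03],[0,0,-0.03],[0,0,-0.02],[0,0,0],[0,0,0]], "twist": [0,0,0,0,0,0,0,0]}' |head -2
python3 -m crank '{"delta_pos": [[0,-0.03,0],[0,-0.04,0],[0,-0.04,0],[0,-0.04,0],[0,-0.04,0],[0,-0.03,0],[0,0,0],[0,0,0]], "twist": [0,0,0,0,0,0,0,0]}' |head -2
python3 - <<'E'
from h import *
shot('side','s8');shot('top','t8')
for t,n in (('side','s8'),('top','t8')):
    z=np.load(f'pics/{n}.npz');d=z['d'];m,f=K(t)
    v,u=np.mgrid[0:420,0:560]
    P=np.stack([(u-m['cx'])/f*d,-(v-m['cy'])/f*d,-d],-1)@m['T'][:3,:3].T+m['T'][:3,3]
    Q=P[(P[...,0]>490)&(P[...,0]<590)&(P[...,1]>-260)&(P[...,1]<-70)&(P[...,2]>222)&(P[...,2]<240)]
    if len(Q)>5: print(t,Q.mean(0).round(1),cv2.minAreaRect(Q[:,:2].astype(np.float32)))
    P0=np.load(f'pics/{t}P.npy')
    for nm,A in (('before',P0),('after',P)):
        Q=A[(A[...,0]>440)&(A[...,0]<520)&(A[...,1]>50)&(A[...,1]<270)&(A[...,2]>109)&(A[...,2]<125)]
        if len(Q): print(t,nm,len(Q),Q.min(0).round(),Q.max(0).round())
E
python3 where.py
```

```text
clock: 10.6
position: [537.5, -166.1, 245.3]
ee_rot: [0.015, 1.0, 0.0, -0.0]
contact_force: [-0.3, 0.8, -0.2]
gripper_width: 85.2
clock: 11.27
position: [537.6, -166.1, 387.5]
clock: 11.93
position: [530.2, -387.5, 382.9]
side [ 535.6 -163.6  227.5] ((537.1115112304688, -166.59487915039062), (110.78412628173828, 14.648164749145508), 88.6467514038086)
side before 1415 [452.  65. 109.] [496. 265. 125.]
side after 1292 [457.  65. 109.] [492. 265. 122.]
top [ 535.5 -165.6  228.7] ((536.0257568359375, -166.18017578125), (109.85830688476562, 12.395519256591797), 88.19557189941406)
top before 855 [453.  67. 109.] [497. 265. 125.]
top after 1337 [458.  67. 109.] [490. 266. 123.]
clock 12.0333 pos [ 530.7 -385.5  384.3] yaw 178.28 down [-0.002  0.001 -1.   ] F [ 0.   0.6 -0.6] w 85.3
```

View pics/s8.png

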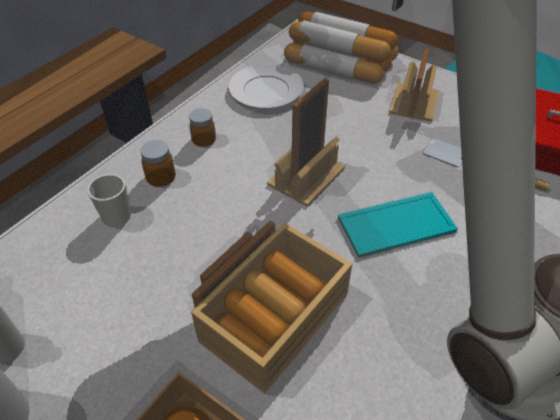

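View pics/t8.png

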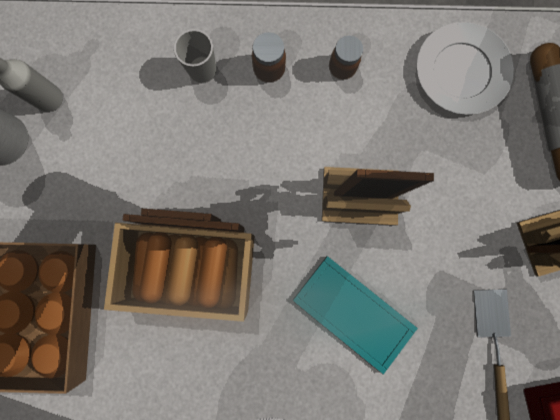

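```bash
python3 -c "
from bench import job_done
print(job_done())"
```

```text
the job is handed in; nothing more can be done
None
```

The tall slate now stands upright on the floor of the empty foot's slot, and I handed the job in at about 12 s of the 42 s allowed. `job_done()` gave no verdict.

**How it went:** The tall slate was the outermost of the three. I closed the jaws so they pushed it upright, then eased it about 17 mm away from the stack and lifted it out. I lowered it until the TCP height stopped changing and the force rose to about 8 N with the gripper still closed. Then I opened the gripper and retreated straight up and to the side.

**Last checks:**

| Check | Result |
|---|---|
| Top edge of tall slate | z about 228–229 mm, so its underside is about 10 mm above the table |
| Offset from slot centre | 1–2 mm across the slot and about 1 mm along it |
| Alignment with slot | within about 0.5° |
| Tilt from vertical | 0.25°, measured just before lowering |
| Wide and square slates | still leaning on the crate |
| Shift of their top edges | about 5 mm in the depth data |
| Gripper | clear of everything, with contact force near zero |

The side and top cameras agreed to about 2 mm, and no check failed. The small top-edge shift probably came from the tall slate's bottom edge nudging the other two as it straightened.

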